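Load the white tile into the colour meter

ROBOT

A 6-joint arm with a two-finger parallel gripper is mounted at the origin on the work surface. World frame = base frame: x ahead of the robot, y to its left, z up, the work surface at z = 0. Lengths are in m, angles in rad, forces in N, time in s.
With the tool pointing down it reaches from about 0.325 to 0.85 m from the base axis. Payload 15.5 kg.
Tool frame: the origin (TCP) lies midway between the tips of the shut fingers; the grasp point (between the pads) lies 19 mm behind it; z points along the fingers, y is the line along which they close (so a half turn about z gives the same grasp; the last joint's range is limited). The gripper opens to 91 mm and grips with 3 to 60 N. Pads are 32 mm wide; open, the fingers measure 118 mm over their backs; the gripper's body (76 mm by 178 mm) begins 60 mm behind the grasp point.
Start: joints at [-1.302, 0.494, 1.345, -0, 1.302, -0.096], TCP at [0.223, -0.584, 0.214] pointing down, gripper open.
Joint ranges: [-2.91, 2.91], [-0.82, 2.16], [0.22, 2.67], [-1.22, 4.37], [0.12, 2.79], [-3.08, 3.08]. Speed limits (rad/s): [1.89, 1.89, 2.57, 3.01, 3.01, 3.01].

INTERFACE

Orientations are given as a unit quaternion [w, x, y, z].
In Python, from rig import arm gives the robot as it stands.
- The arm moves only by the shell command python3 -m pendant 'ROWS'. ROWS is JSON, a list of rows, each an object of numbers: "x", "y", "z": the shift along the world's x, y, z in mm; "yaw": the turn about the world's z in rad; "hand": the closure, from 0 (fully open) to 1 (shut). In form: [{"x": .., "y": .., "z": .., "yaw": .., "hand": ..}, ...]. A call has 1 to 10 rows; each row shifts and turns the commanded pose from where the row before left it; what a row does not reach is not made up. A row lasts 1/8 s, in which the tool goes at most 62.5 mm and 10.7 degrees, less where a joint would pass 70% of its speed; a pose out of reach is approached as far as the arm can. A call is refused whole if a number of a shift passes 62.5 or a number of a turn 0.188, either way. A call with a gripper value outside its range is refused whole. The fingers move at their own pace and stop on an object; the grip force is fixed at half the most. Time passes only in rows, so rows that do not move let the fingers close. It gives the time, the measured TCP pose, the force, the opening and the grip force at its end, in the units of the state.
- arm.get_state(): the state, without advancing time (a new reading comes with each control period).
- arm.grab_frame(name): name is "scene" or "top" or "wrist"; returns (picture, depth): 420x560x3 uint8, red, green, blue; 420x560 float32, m along the optical axis (not along the pixel's ray), 0 where there is no reading.
- arm.calibration(name): a dict with "camera_matrix" (3x3 intrinsics, pixels), "R" (3x3) and "t" (3): a world point X has camera coordinates R X + t. Camera axes: x right, y down, z forward; pixel columns grow to the right and rows downward; lengths in m; the calibration is good to about 2 mm. A picture is of the moment at which its call begins: read the wrist's pose just before it. calibration takes no time and is no camera call; for the wrist camera it gives the pose at the moment of the call.
- arm.finish_job(): hands the job in; it is judged then, once.
The state is a dict: "time": time; "qpos": joint angles; "qvel": joint speeds; "tau": joint torques, N m; "position": TCP position; "tool_rot": TCP orientation; "wrist_force": force on the tool from outside, world axes, zero at the start; "torque": the same for the moment, N m; "width": finger opening in m; "gripper_force": force on a finger pad.
Only numpy, scipy, OpenCV 4.12 (cv2) and the standard library are available. Lean on these libraries where they do the work, as an engineer would, in place of code of your own. Each camera call takes 0.05 s, during which the arm holds its last target. There are 200 camera calls.

TASK

Press in the meter's blue cover and let go, so that its push-push latch lets it spring open, then set the white calibration tile flat into the square nest underneath; it is ceramic, so place it and do not drop it. Then swing the cover shut and press it home until it stays latched by itself. Leave the black tile, the tin and the bottle where they stand.

Things in the scene. Friction and masses are not known exactly. Their poses are not given: they have to be found in the camera images.
- meter: White colour meter, a fixed wedge 210 long (its x), 200 wide (its y), 50 high at its low end, 171 at its high end; its top is a deck sloping 30 degrees, low end to the robot's right. Origin at the centre of its underside, z up, x towards its high end, y level
- nest (a point): Centre of the floor of the square nest on the deck, under the blue cover. Axes: x up the slope, y level, z out of the deck, 30 degrees off vertical, leaning to the meter's low end. Nest 56 x 56 inside; steel rim 5 high, 6 wide; the floor is 10 above the bare deck, which reaches 120 along x and 100 along y to either side
- cover_hinge (a point): Middle of the cover's fixed hinge line, which runs along y; axes as nest. It lies 65 uphill (+x) of the nest and 2 above its floor. The cover is a box-shaped shell, open underneath: shut, it reaches 130 from here to -x and 52 to either side along y; its flat outer face is 38 above here, walls 4 thick
- cover (a joint): Cover angle, rad: 0 shut and latched (start); grows as its downhill edge rises and swings up and over to +x, stop at 2.05; over-pressed to a stop at -0.057. Press the shut cover past -0.035 (2 N) and let go: a damped spring opens it fully in about 2 s. To shut, push its outer face over and down (1 to 3 N near its edge), press past -0.04, best to the stop, let go: it stays near 0
- press_spot (a point): Centre of the yellow 24 mm dot on the cover's outer face, 105 from the hinge line and 25 from the free edge: press here, square to the face. Moves with the cover; when shut its axes are those of nest, z out of the face. A steel latch tongue hangs from the cover, 122 from the hinge line, to 31 below it (into the deck when shut)
- white_tile: White tile to be loaded: ceramic plate 50 x 50 x 8 with a grip bar standing on its middle, 14 wide (along its x), 40 long (along its y), 20 high, so 28 high in all; about 80 g. Origin at the centre of its underside, z up out of the bar. Either way round fits the nest
- black_tile: Black tile of the same shape, a bystander. Origin at the centre of its underside
- ink_tin: Steel tin 72 across, 85 high, a bystander. Origin at the centre of its underside
- additive_bottle: White plastic bottle 56 across, 130 high, a bystander. Origin at the centre of its underside
Things that resemble listed ones, but are neither listed nor needed, are in the scene too. What is meant by the white_tile is not green, and is the smaller of those in its own colour.

How it is judged:
By the outcome, as a careful person would: the job done as asked, in the order asked, and still so for the second after the job is handed in, with the robot touching nothing.
It also fails if it takes over 64 s, if anything falls off the work surface, if the arm or the gripper's body presses on something with over 40 N, if the wrist force passes 120 N, or if a joint passes its speed limit or range.

## Working session

There is one attempt and no reset: what is moved stays moved. The work goes in short steps, Python scripts to look and compute and a shell command to move; the robot and the scene stay as the last step left them, time stands still between calls to the robot, and variables do not carry over. Pictures are saved under pics/ and viewed, at most 10 in all, crops included, and the job is handed in when it is done.

```bash
mkdir -p pics; python3 - <<'E'
from rig import arm
import cv2,numpy as np
s=arm.get_state();print(s['time'],s['position'],s['tool_rot'],s['width'])
for n in ['scene','top']:
    p,d=arm.grab_frame(n);cv2.imwrite(f'pics/{n}.png',p[:,:,::-1]);np.savez(f'{n}.npz',p=p,d=d,**arm.calibration(n))
E
```

```text
0.0 [ 0.22283704 -0.58352063  0.21334574] [-5.98280614e-04  9.83412973e-01  1.81379604e-01 -7.04668703e-05] 0.09121131165497057
```

View pics/scene.png

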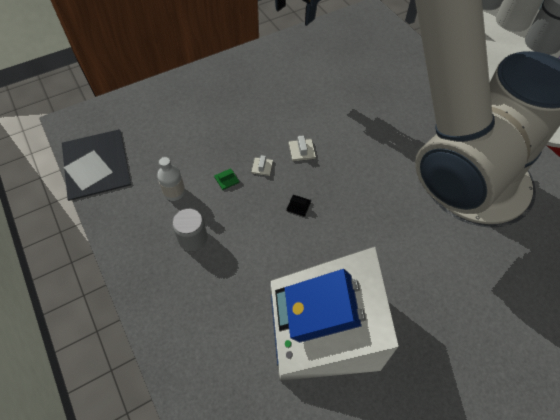

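View pics/top.png

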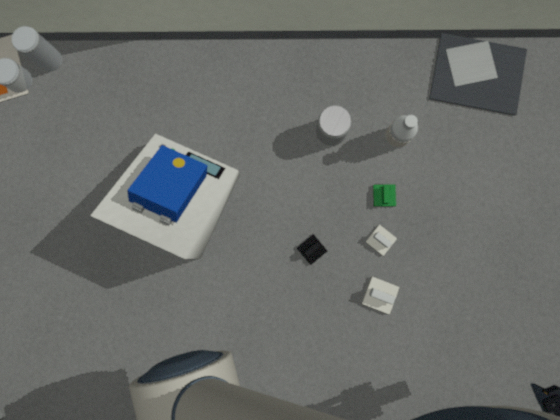

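The white tile candidates are in the top view at (381,240), smaller, and (380,294), larger; the green one at (385,195) is excluded. The smaller white one fits. I'll measure both and look at a crop.

```bash
cat > h.py <<'E'
import numpy as np,cv2
def load(n):
    z=np.load(n+'.npz');return z['p'],z['d'],z['camera_matrix'],z['R'],z['t']
def cloud(n,D=None):
    p,d,K,R,t=D or load(n)
    v,u=np.mgrid[:420,:560]
    c=np.stack([(u-K[0,2])/K[0,0]*d,(v-K[1,2])/K[1,1]*d,d],-1)
    w=(c-t)@R; w[d==0]=np.nan
    return p.astype(int),w
E
python3 - <<'E'
from h import *
for n in ['scene','top']:
    p,w=cloud(n);r,g,b=p[...,0],p[...,1],p[...,2]
    # yellow dot
    m=(r>150)&(g>100)&(b<80); 
    k,l,s,c=cv2.connectedComponentsWithStats(m.astype(np.uint8))
    for i in range(1,k):
        if s[i,4]>20: print(n,'dot',c[i],s[i,4],np.nanmean(w[l==i],0))
    m=(b>120)&(r<50)&(g<90)
    P=w[m];P=P[~np.isnan(P).any(1)]
    # RANSAC plane
    best=0;rng=np.random.default_rng(0)
    for _ in range(300):
        q=P[rng.choice(len(P),3,0)];nn=np.cross(q[1]-q[0],q[2]-q[0]);nn/=np.linalg.norm(nn)+1e-12
        I=abs((P-q[0])@nn)<.003
        if I.sum()>best:best=I.sum();BI=I
    Q=P[BI];cen=Q.mean(0);nn=np.linalg.svd(Q-cen,full_matrices=False)[2][2];nn*=np.sign(nn[2])
    az=np.arctan2(-nn[1],-nn[0]);print(n,'plane',nn,'tilt',np.degrees(np.arccos(nn[2])),'az uphill',np.degrees(az),len(Q),len(P))
    ex=np.array([np.cos(az)*np.cos(np.pi/6),np.sin(az)*np.cos(np.pi/6),.5]);ey=np.array([-np.sin(az),np.cos(az),0])
    a=(Q-cen)@np.c_[ex,ey];rc=cv2.minAreaRect((a*1000).astype(np.float32));print(cen,rc)
    # small things above table
    X=w[...,2]; print('table z',np.nanmedian(X))
    m=(X>.005)&(X<.05)
    k,l,s,c=cv2.connectedComponentsWithStats(m.astype(np.uint8))
    for i in range(1,k):
        if 80<s[i,4]<2500:
            Q=w[l==i];print('obj',c[i].round(),s[i,4],p[l==i].mean(0).round(),np.median(Q,0).round(4),'zmax',np.nanpercentile(Q[:,2],98).round(4),'rect',cv2.minAreaRect((Q[:,:2]*1000).astype(np.float32)))
p=cv2.imread('pics/top.png')[175:325,280:420];cv2.imwrite('pics/c1.png',cv2.resize(p,None,fx=4,fy=4,interpolation=3))
E
```

```text
scene dot [297.54945055 308.02197802] 91 [0.62635629 0.11054944 0.13601189]
scene plane [ 0.45327637 -0.20461976  0.8675663 ] tilt 29.82295232697319 az uphill 155.70444879740432 2946 3041
[0.5916024  0.12833651 0.1572981 ] ((-3.8449440002441406, 1.600982666015625), (102.03688049316406, 129.5006866455078), 89.86475372314453)
table z 0.001074279880437672
obj [302. 149.] 500 [147. 148. 138.] [ 0.3583 -0.3057  0.0125] zmax 0.0402 rect ((351.9891357421875, -313.7950134277344), (76.8746337890625, 72.09540557861328), 69.04083251953125)
obj [262. 165.] 306 [140. 141. 132.] [ 0.4759 -0.3118  0.0104] zmax 0.0316 rect ((471.912109375, -318.8572692871094), (62.45405960083008, 50.56010818481445), 49.874351501464844)
obj [226. 179.] 310 [25. 71. 33.] [ 0.5776 -0.3197  0.011 ] zmax 0.0316 rect ((576.227294921875, -327.15704345703125), (50.7545051574707, 57.096946716308594), 3.6618850231170654)
obj [506. 205.] 1415 [102. 101.  92.] [0.0075 0.0999 0.0133] zmax 0.0439 rect ((3.1900100708007812, 91.18055725097656), (95.17635345458984, 256.11724853515625), 87.61808013916016)
obj [174. 193.] 226 [81. 80.
[... 2109 characters left out ...]
.] 453 [ 40. 104.  54.] [ 0.573  -0.3228  0.009 ] zmax 0.0299 rect ((574.0279541015625, -326.600830078125), (49.9530143737793, 48.485504150390625), 89.6040267944336)
obj [380. 240.] 481 [161. 162. 153.] [ 0.4735 -0.3155  0.0089] zmax 0.0299 rect ((473.76910400390625, -317.1263732910156), (50.01023483276367, 50.28705978393555), 51.27294921875)
obj [311. 249.] 471 [27. 28. 28.] [ 0.4539 -0.1618  0.0087] zmax 0.03 rect ((452.9499816894531, -161.95816040039062), (49.3657112121582, 50.734764099121094), 39.2188720703125)
obj [380. 295.] 866 [167. 168. 159.] [ 0.3533 -0.311   0.0108] zmax 0.0383 rect ((352.414306640625, -313.11859130859375), (65.95670318603516, 64.99827575683594), 68.3705825805664)
```

View pics/c1.png

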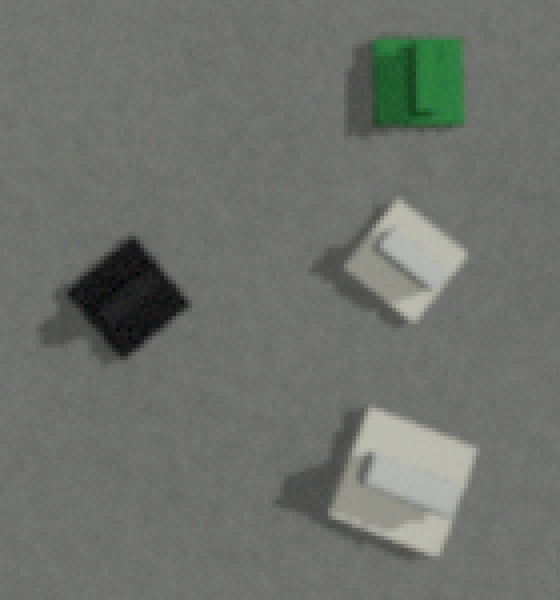

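The crop confirms it: the small white tile at crop (407,260) measures 50 mm, against 65 mm for the larger one at (405,480). Meter uphill azimuth is 155.8°, the dot is at about (0.626, 0.110, 0.135), and the nest at about (0.576, 0.133, 0.120). I'll move to a point above the dot with the fingers shut.

```bash
python3 -m pendant '[{"x":31,"y":48.5,"z":5,"yaw":-0.056,"hand":1},{"x":31,"y":48.5,"z":5,"yaw":-0.056,"hand":1},{"x":31,"y":48.5,"yaw":-0.056,"hand":1},{"x":31,"y":48.5,"yaw":-0.056,"hand":1},{"x":31,"y":48.5,"yaw":-0.056,"hand":1},{"x":31,"y":48.5,"yaw":-0.056,"hand":1},{"x":31,"y":48.5,"yaw":-0.056,"hand":1},{"x":31,"y":48.5,"yaw":-0.056,"hand":1}]'
python3 -m pendant '[{"x":31,"y":48.5,"yaw":-0.056,"hand":1},{"x":31,"y":48.5,"yaw":-0.056,"hand":1},{"x":31,"y":48.5,"yaw":-0.056,"hand":1},{"x":31,"y":48.5,"z":-10,"yaw":-0.056,"hand":1},{"x":31,"y":48.5,"z":-20,"yaw":-0.056,"hand":1},{"x":31,"y":48.5,"z":-20,"yaw":-0.056,"hand":1},{"hand":1}]'
python3 - <<'E'
from rig import arm
s=arm.get_state();print(s['time'],s['position'],s['tool_rot'],s['qpos'],s['wrist_force'])
E
```

```text
0.1 [ 0.22289659 -0.58355252  0.21341078] [-5.26444666e-04  9.83410170e-01  1.81395036e-01 -4.51072422e-05] [-1.30148957e+00  4.94112151e-01  1.34604745e+00  1.56489281e-06
  1.30248980e+00 -9.55033842e-02] [-0.21033223  0.22591441 -0.05489503]schema error: expected keys x, y, z, yaw, hand
schema error: expected keys x, y, z, yaw, hand
```

All five keys are needed in each row.

```bash
python3 -m pendant '[{"x":31,"y":48.5,"z":5,"yaw":-0.056,"hand":1},{"x":31,"y":48.5,"z":5,"yaw":-0.056,"hand":1},{"x":31,"y":48.5,"z":0,"yaw":-0.056,"hand":1},{"x":31,"y":48.5,"z":0,"yaw":-0.056,"hand":1},{"x":31,"y":48.5,"z":0,"yaw":-0.056,"hand":1},{"x":31,"y":48.5,"z":0,"yaw":-0.056,"hand":1},{"x":31,"y":48.5,"z":0,"yaw":-0.056,"hand":1},{"x":31,"y":48.5,"z":0,"yaw":-0.056,"hand":1}]'
python3 -m pendant '[{"x":31,"y":48.5,"z":0,"yaw":-0.056,"hand":1},{"x":31,"y":48.5,"z":0,"yaw":-0.056,"hand":1},{"x":31,"y":48.5,"z":0,"yaw":-0.056,"hand":1},{"x":31,"y":48.5,"z":-10,"yaw":-0.056,"hand":1},{"x":31,"y":48.5,"z":-20,"yaw":-0.056,"hand":1},{"x":31,"y":48.5,"z":-20,"yaw":-0.056,"hand":1},{"x":0,"y":0,"z":0,"yaw":0,"hand":1}]'
python3 - <<'E'
from rig import arm
s=arm.get_state();print(s['time'],s['position'],s['tool_rot'],s['qpos'],s['wrist_force'])
E
```

```text
time: 1.1
position: [0.4716, -0.1941, 0.2238]
tool_rot: [-0.0, 0.999, -0.043, -0.0]
wrist_force: [0.2, -1.5, 0.3]
width: 0.0141
gripper_force: 0.0
time: 1.98
position: [0.6572, 0.0985, 0.1713]
tool_rot: [0.0, 0.978, -0.207, -0.001]
wrist_force: [-0.6, -0.5, 0.3]
width: 0.0006
gripper_force: 0.0
1.975 [0.6571761  0.09848699 0.17132365] [ 9.46147697e-05  9.78392947e-01 -2.06749001e-01 -1.44309179e-03] [5.86383665e-02 5.89947099e-01 1.28780535e+00 6.06480870e-04
 1.26667416e+00 2.04575469e+00] [-0.61582277 -0.52876231  0.27495016]
```

```bash
python3 -m pendant '[{"x":-5,"y":2,"z":-10,"yaw":0,"hand":1},{"x":-5,"y":2,"z":-10,"yaw":0,"hand":1},{"x":-5,"y":2,"z":-9,"yaw":0,"hand":1},{"x":0,"y":0,"z":0,"yaw":0,"hand":1}]'
python3 -m pendant '[{"x":-1,"y":0.5,"z":-2,"yaw":0,"hand":1},{"x":-1,"y":0.5,"z":-2,"yaw":0,"hand":1}]'
python3 -m pendant '[{"x":-1,"y":0.5,"z":-2,"yaw":0,"hand":1}]'
python3 -m pendant '[{"x":-1,"y":0.5,"z":-2,"yaw":0,"hand":1}]'
```

```text
time: 2.48
position: [0.641, 0.1008, 0.1443]
tool_rot: [0.0, 0.978, -0.208, -0.001]
wrist_force: [0.2, 0.1, -0.7]
width: 0.0006
gripper_force: 0.0
time: 2.72
position: [0.6403, 0.102, 0.1411]
tool_rot: [-0.0, 0.978, -0.208, 0.0]
wrist_force: [-0.9, -0.2, 0.4]
width: 0.0005
gripper_force: 0.0
time: 2.85
position: [0.6391, 0.1027, 0.1389]
tool_rot: [-0.0, 0.978, -0.208, 0.0]
wrist_force: [0.4, -0.1, -0.5]
width: 0.0003
gripper_force: 0.0
time: 2.98
position: [0.638, 0.1032, 0.1368]
tool_rot: [-0.0, 0.978, -0.208, 0.0]
wrist_force: [0.1, -0.2, -0.5]
width: 0.0001
gripper_force: 0.4
```

```bash
for i in 1; do python3 -m pendant '[{"x":-1,"y":0.5,"z":-2,"yaw":0,"hand":1}]'
python3 -m pendant '[{"x":-1,"y":0.5,"z":-2,"yaw":0,"hand":1}]'; python3 -m pendant '[{"x":-1,"y":0.5,"z":-2,"yaw":0,"hand":1}]'; done | grep -E 'pos|wrist'
```

```text
position: [0.6373, 0.1036, 0.135]
wrist_force: [1.8, -1.0, 1.1]
position: [0.6363, 0.1041, 0.133]
wrist_force: [1.8, -1.5, 0.0]
position: [0.6352, 0.1046, 0.1309]
wrist_force: [4.7, -2.4, 3.6]
```

```bash
for i in 1; do python3 -m pendant '[{"x":-1,"y":0.5,"z":-2,"yaw":0,"hand":1}]'
python3 -m pendant '[{"x":-0.5,"y":0.2,"z":-1,"yaw":0,"hand":1}]'; done | grep -E 'pos|wrist'

```

```text
position: [0.6351, 0.1048, 0.1296]
wrist_force: [5.9, -6.4, 12.7]
position: [0.635, 0.1049, 0.1292]
wrist_force: [4.6, -7.6, 16.7]
```

```bash
python3 -m pendant '[{"x":20,"y":-9,"z":38,"yaw":0,"hand":1},{"x":40,"y":-20,"z":35,"yaw":0,"hand":1},{"x":10,"y":-30,"z":30,"yaw":0.1,"hand":0.8},{"x":-26,"y":-46,"z":0,"yaw":0.16,"hand":0.5},{"x":-26,"y":-46,"z":0,"yaw":0.16,"hand":0.5},{"x":-26,"y":-46,"z":0,"yaw":0.16,"hand":0.5},{"x":-26,"y":-46,"z":0,"yaw":0.16,"hand":0.5},{"x":-30,"y":-46,"z":0,"yaw":0.16,"hand":0.5},{"x":-30,"y":-46,"z":-15,"yaw":0.16,"hand":0.5},{"x":-30,"y":-46,"z":-20,"yaw":0.16,"hand":0.5}]'
python3 -m pendant '[{"x":0,"y":0,"z":-20,"yaw":0.1,"hand":0.5},{"x":0,"y":0,"z":0,"yaw":0,"hand":0.5},{"x":0,"y":0,"z":0,"yaw":0,"hand":0.5}]'
python3 - <<'E'
from rig import arm
from h import *
s=arm.get_state();print(s['time'],s['position'],s['tool_rot'])
cal=arm.calibration('wrist');p,d=arm.grab_frame('wrist');np.savez('wrist.npz',p=p,d=d,**cal)
p2,d2=arm.grab_frame('scene');cal2=arm.calibration('scene');np.savez('scene2.npz',p=p2,d=d2,**cal2)
cv2.imwrite('pics/w1.png',np.hstack([cv2.resize(x[:,:,::-1],(400,300)) for x in (p,p2)]))
_,w=cloud('wrist');X=w[...,2];m=(X>.004)&(X<.05)
k,l,st,c=cv2.connectedComponentsWithStats(m.astype(np.uint8))
for i in range(1,k):
    if st[i,4]>300:
        Q=w[l==i];B=Q[Q[:,2]>.022]
        print(c[i].round(),st[i,4],p[l==i].mean(0).round(),'rect',cv2.minAreaRect((Q[:,:2]*1000).astype(np.float32)),'zmax',np.percentile(Q[:,2],98), 'bar',cv2.minAreaRect((B[:,:2]*1000).astype(np.float32)) if len(B)>5 else '')
E
```

```text
time: 4.85
position: [0.5084, -0.2768, 0.1958]
tool_rot: [0.0, 0.92, 0.392, 0.0]
wrist_force: [0.8, -0.0, 0.1]
width: 0.0457
gripper_force: 0.0
time: 5.22
position: [0.5099, -0.2752, 0.1765]
tool_rot: [0.0, 0.901, 0.435, 0.0]
wrist_force: [0.0, 0.3, -0.6]
width: 0.0456
gripper_force: 0.0
5.225 [ 0.50994497 -0.27522847  0.17651545] [9.85259616e-05 9.00639805e-01 4.34566351e-01 1.35877538e-04]
[431.   8.] 822 [127. 128. 126.] rect ((700.7569580078125, -230.1068572998047), (8.952199935913086, 45.45525360107422), 37.980690002441406) zmax 0.04910284093119999 bar ((701.9087524414062, -232.8265838623047), (6.754720687866211, 40.53656768798828), 43.22145462036133)
[499. 123.] 1769 [135. 132. 125.] rect ((698.6197509765625, -347.1754150390625), (55.627994537353516, 24.267627716064453), 47.35108184814453) zmax 0.04930651456992317 bar ((698.6002807617188, -346.89605712890625), (55.603336334228516, 23.852336883544922), 46.50104904174805)
[162. 132.] 2986 [34. 34. 36.] rect ((454.1217041015625, -164.1551513671875), (50.15245056152344, 50.32151794433594), 39.70883560180664) zmax 0.0287842318592214 bar ((454.0733642578125, -164.0277099609375), (14.210853576660156, 40.378841400146484), 39.50257873535156)
[369. 187.] 2579 [ 53. 153.  79.] rect ((575.7238159179688, -328.229248046875), (49.875694274902344, 50.432220458984375), 0.23145021498203278) zmax 0.02888147550346 bar ((575.712158203125, -328.11328125), (39.97258758544922, 14.595698356628418), 0.3341977298259735)
[282. 241.] 2336 [220. 219. 210.] rect ((474.97100830078125, -318.4955749511719), (50.21003341674805, 49.83110427856445), 50.73347854614258) zmax 0.028942859954034686 bar ((474.87701416015625, -318.18255615234375), (39.54862976074219, 13.7393798828125), 51.45474624633789)
```

View pics/w1.png

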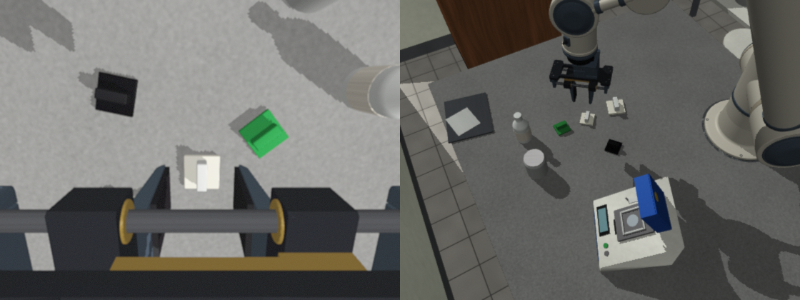

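Left half (wrist): the small white tile at (201,172), between the fingers. Right half (scene): the cover stands open at (655,200) and the nest is visible at (632,220). Next is the pick.

```bash
python3 -m pendant '[{"x":-13,"y":-15,"z":-35,"yaw":0,"hand":0.5},{"x":-12,"y":-15,"z":-40,"yaw":0,"hand":0.5},{"x":0,"y":0,"z":-40,"yaw":0,"hand":0.5},{"x":0,"y":0,"z":-25,"yaw":0,"hand":0.5},{"x":0,"y":0,"z":-14,"yaw":0,"hand":0.5},{"x":0,"y":0,"z":-5.5,"yaw":0,"hand":0.5},{"x":0,"y":0,"z":0,"yaw":0,"hand":0.5}]'
python3 - <<'E'
from h import *
_,w=cloud('scene2');p=load('scene2')[0].astype(int)
nest=np.array([.5756,.1327,.1197]);az=np.radians(155.8);c,s=np.cos(az),np.sin(az)
ex=np.array([c*.866,s*.866,.5]);ey=np.array([-s,c,0]);n=np.cross(ex,ey)
q=(w-nest)@np.c_[ex,ey,n]*1000
# deck-plane & rim
for lo,hi in [(-13,-8),(-2,2.0),(3.5,7)]:
    m=(q[...,2]>lo)&(q[...,2]<hi)&(abs(q[...,0])<45)&(abs(q[...,1])<45);Q=q[m]
    print(lo,len(Q),Q.mean(0) if len(Q) else '',np.percentile(Q,[2,98],0) if len(Q) else '')
# tall things: in u/height frame
u=np.array([c,s,0]);H=np.stack([(w-nest)@u,(w-nest)@ey,w[...,2]-nest[2]],-1)*1000
m=(H[...,2]>60)&(H[...,2]<180)&(abs(H[...,1])<60)&(H[...,0]>-60)&(H[...,0]<100)
Q=H[m];print(len(Q),np.percentile(Q,[1,50,99],0))
T=Q[(Q[:,0]<45)];print('tongue?',len(T),T[:12].round(),T.min(0) if len(T) else '')
b=cv2.imread('pics/w1.png')
E
python3 -m pendant '[{"x":0,"y":0,"z":0,"yaw":0,"hand":1},{"x":0,"y":0,"z":0,"yaw":0,"hand":1},{"x":0,"y":0,"z":0,"yaw":0,"hand":1},{"x":0,"y":0,"z":0,"yaw":0,"hand":1}]'
```

```text
time: 6.2
position: [0.485, -0.3058, 0.017]
tool_rot: [0.0, 0.9, 0.435, 0.0]
wrist_force: [-0.7, 0.6, -0.2]
width: 0.0458
gripper_force: 0.0
-13 7 [-17.76302684 -44.67529332 -11.75279807] [[-41.37110461 -44.97947481 -12.46121382]
 [ 26.01956015 -44.27512762 -10.7483277 ]]
-2 992 [-5.15551975 -5.34772278  0.26436661] [[-43.47390162 -44.02422642  -1.83756539]
 [ 40.16406514  41.63309659   1.91351048]]
3.5 262 [-4.65066854 -5.35071812  5.06363886] [[-33.02393768 -37.8397936    3.54421325]
 [ 34.06227683  32.32277841   6.87414472]]
2740 [[-18.92658407 -53.65198292  61.96625516]
 [ 27.75443277 -13.88903876 153.23969923]
 [ 83.54536032  48.84307711 168.94942154]]
tongue? 1966 [[ 26.  52. 164.]
 [ 28.  51. 165.]
 [ 29.  50. 166.]
 [ 31.  50. 165.]
 [ 32.  48. 170.]
 [ 34.  48. 168.]
 [ 21.  51. 161.]
 [ 23.  50. 163.]
 [ 24.  50. 163.]
 [ 26.  49. 165.]
 [ 28.  49. 164.]
 [ 29.  48. 166.]] [-29.75206855 -54.32843794  63.19640052]
time: 6.7
position: [0.4846, -0.3058, 0.0166]
tool_rot: [0.0, 0.9, 0.435, 0.0]
wrist_force: [-0.6, -0.3, 3.5]
width: 0.0134
gripper_force: 30.0
```

```bash
python3 -m pendant '[{"x":0,"y":0,"z":15,"yaw":0,"hand":1},{"x":0,"y":0,"z":40,"yaw":0,"hand":1},{"x":9,"y":15,"z":50,"yaw":-0.07,"hand":1},{"x":18,"y":45,"z":50,"yaw":-0.14,"hand":1},{"x":18,"y":45,"z":40,"yaw":-0.14,"hand":1},{"x":18,"y":45,"z":30,"yaw":-0.14,"hand":1},{"x":18,"y":45,"z":0,"yaw":-0.14,"hand":1},{"x":0,"y":0,"z":0,"yaw":0,"hand":1}]'
cat > look.py <<'E'
from h import *
import sys
nest=np.array([.5756,.1327,.1197]);az=np.radians(155.8);c,s=np.cos(az),np.sin(az)
ex=np.array([c*.866,s*.866,.5]);ey=np.array([-s,c,0]);n=np.cross(ex,ey);u=np.array([c,s,0])
for nm in sys.argv[1:]:
    p,w=cloud(nm);q=(w-nest)@np.c_[ex,ey,n]*1000
    m=(q[...,2]>3.3)&(q[...,2]<7)&(abs(q[...,0])<42)&(abs(q[...,1])<42)
    if m.sum()>20:
        print(nm,'rim',m.sum(),cv2.minAreaRect(q[m][:,:2].astype(np.float32)),np.percentile(q[m],[2,98],0))
    H=np.stack([(w-nest)@u,(w-nest)@ey,w[...,2]-nest[2]],-1)*1000
    m=(H[...,2]>60)&(H[...,2]<180)&(abs(H[...,1])<65)&(H[...,0]>-80)&(H[...,0]<110)
    blue=(p[...,2]>p[...,0]+40)&m;Q=H[blue];print('blue',len(Q),np.percentile(Q,[2,50,98],0).round())
    Q=H[m&~blue];
    if len(Q):print('other',len(Q),np.percentile(Q,[2,50,98],0).round())
E
python3 - <<'E'
from rig import arm
import numpy as np,cv2
o=[]
for n in ['scene','top']:
    p,d=arm.grab_frame(n);np.savez(n+'3.npz',p=p,d=d,**arm.calibration(n));o.append(p)
a=cv2.resize(o[0][200:410,200:480][:,:,::-1],(400,300));b=cv2.resize(o[1][90:300,60:340][:,:,::-1],(400,300));cv2.imwrite('pics/o3.png',np.hstack([a,b]))
E
python3 look.py scene3 top3
```

```text
time: 7.7
position: [0.5642, -0.1127, 0.2374]
tool_rot: [0.0, 0.991, 0.135, 0.001]
wrist_force: [-0.5, -1.1, -0.9]
width: 0.0136
gripper_force: 30.0
scene3 rim 341 ((0.9194068908691406, -1.2272453308105469), (80.18502807617188, 80.91132354736328), 4.687900543212891) [[-32.74921215 -35.36578967   3.37614684]
 [ 34.9845127   32.95006027   6.84592077]]
blue 1940 [[ 48. -54.  69.]
 [ 66. -18. 165.]
 [ 86.  48. 168.]]
other 210 [[ 19. -54.  67.]
 [ 43.  -0. 157.]
 [ 90.  51. 168.]]
top3 rim 208 ((0.41751861572265625, 0.21311569213867188), (73.32386779785156, 67.41929626464844), 0.8419833779335022) [[-32.85248614 -32.97343577   3.3837387 ]
 [ 34.63896267  33.48862397   6.74891163]]
blue 1726 [[ 49. -50.  72.]
 [ 67.  11. 164.]
 [ 85.  52. 167.]]
other 228 [[ 21. -44.  77.]
 [ 45.   3. 157.]
 [ 90.  52. 167.]]
```

View pics/o3.png

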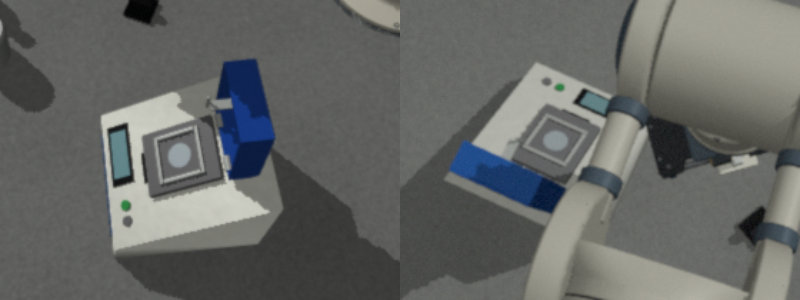

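The cover is fully open, with the tongue at u≈19 mm and 157 mm above the nest floor. The refined nest centre is (0.575, 0.1335, 0.120). I'll hover downhill of it.

```bash
python3 -m pendant '[{"x":13,"y":44.5,"z":0,"yaw":-0.138,"hand":1},{"x":13,"y":44.5,"z":0,"yaw":-0.138,"hand":1},{"x":13,"y":44.5,"z":-5,"yaw":-0.138,"hand":1},{"x":13,"y":44.5,"z":-10,"yaw":-0.138,"hand":1},{"x":13,"y":44.5,"z":-10,"yaw":-0.138,"hand":1},{"x":0,"y":0,"z":0,"yaw":0,"hand":1},{"x":0,"y":0,"z":0,"yaw":0,"hand":1}]'
```

```text
time: 8.68
position: [0.6283, 0.1056, 0.2111]
tool_rot: [0.0, 0.978, -0.207, -0.0]
wrist_force: [0.1, -0.0, -1.4]
width: 0.0135
gripper_force: 30.0
```

```bash
python3 -m pendant '[{"x":-11,"y":6.2,"z":-8,"yaw":0,"hand":1},{"x":-11,"y":6.2,"z":-8,"yaw":0,"hand":1},{"x":-10.3,"y":6.1,"z":-8,"yaw":0,"hand":1},{"x":0,"y":0,"z":-10,"yaw":0,"hand":1},{"x":0,"y":0,"z":-10,"yaw":0,"hand":1},{"x":0,"y":0,"z":-7,"yaw":0,"hand":1},{"x":0,"y":0,"z":0,"yaw":0,"hand":1}]'
python3 - <<'E'
from rig import arm
import numpy as np,cv2
o=[]
for n in ['scene','wrist']:
    p,d=arm.grab_frame(n);np.savez(n+'4.npz',p=p,d=d,**arm.calibration(n));o.append(p)
a=cv2.resize(o[0][220:370,230:430][:,:,::-1],(400,300));b=cv2.resize(o[1][:,:,::-1],(400,300));cv2.imwrite('pics/o4.png',np.hstack([a,b]))
E
```

```text
time: 9.55
position: [0.5962, 0.1253, 0.1594]
tool_rot: [0.0, 0.978, -0.208, -0.0]
wrist_force: [0.2, -0.6, -1.0]
width: 0.0137
gripper_force: 30.0
```

View pics/o4.png

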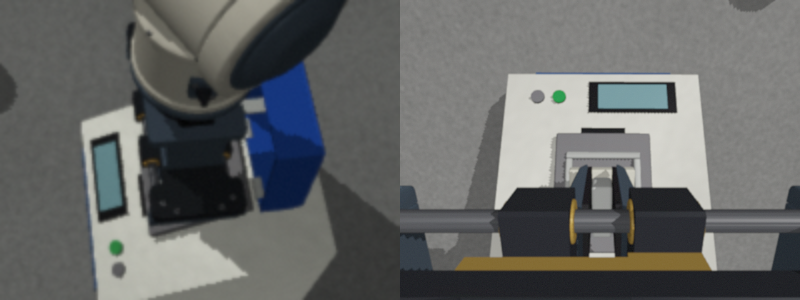

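The wrist picture (right half) shows the nest plate from 556 to 648, centred on the fingers at 601, so sideways alignment is good. The body clears the cover. I'll lower in steps.

```bash
(python3 -m pendant '[{"x":0,"y":-0.5,"z":-4,"yaw":0,"hand":1},{"x":0,"y":0,"z":-3,"yaw":0,"hand":1}]'
python3 -m pendant '[{"x":0,"y":0,"z":-3,"yaw":0,"hand":1}]'
python3 -m pendant '[{"x":0.5,"y":-0.2,"z":-3,"yaw":0,"hand":1}]') | grep -E 'pos|wrist_f'
```

```text
position: [0.5963, 0.1249, 0.153]
wrist_force: [-0.2, 0.1, -1.7]
position: [0.5962, 0.125, 0.1499]
wrist_force: [0.8, 0.6, -0.9]
position: [0.5967, 0.1248, 0.1469]
wrist_force: [-1.0, -0.1, -0.5]
```

```bash
(python3 -m pendant '[{"x":0,"y":0,"z":-2,"yaw":0,"hand":1}]'
python3 -m pendant '[{"x":0.2,"y":-0.1,"z":-2,"yaw":0,"hand":1}]'
python3 -m pendant '[{"x":0.4,"y":-0.2,"z":-2,"yaw":0,"hand":1}]';python3 -m pendant '[{"x":0.4,"y":-0.2,"z":-2,"yaw":0,"hand":1}]') | grep -E 'pos|wrist_f|wid'
```

```text
position: [0.5973, 0.1246, 0.1454]
wrist_force: [1.4, -3.2, 9.3]
width: 0.0136
position: [0.5979, 0.1244, 0.1438]
wrist_force: [2.1, -3.2, 10.0]
width: 0.0139
position: [0.5987, 0.1241, 0.142]
wrist_force: [2.0, -5.1, 10.8]
width: 0.0136
position: [0.5993, 0.1238, 0.1401]
wrist_force: [3.2, -4.8, 10.1]
width: 0.0138
```

```bash
(python3 -m pendant '[{"x":0,"y":0,"z":-2,"yaw":0,"hand":1},{"x":0,"y":0,"z":-2,"yaw":0,"hand":1}]'
python3 -m pendant '[{"x":0,"y":0,"z":-2,"yaw":0,"hand":1}]';python3 -m pendant '[{"x":0,"y":0,"z":-2,"yaw":0,"hand":1}]') | grep -E 'pos|wrist_f|wid'
python3 - <<'E'
from rig import arm
import numpy as np,cv2
o=[]
for n in ['scene','wrist']:
    p,d=arm.grab_frame(n);np.savez(n+'5.npz',p=p,d=d,**arm.calibration(n));o.append(p)
a=cv2.resize(o[1][150:360,140:420][:,:,::-1],(800,600));cv2.imwrite('pics/o5.png',a)
E
```

```text
position: [0.6, 0.1235, 0.1364]
wrist_force: [6.6, -7.8, 10.7]
width: 0.0135
position: [0.6002, 0.1234, 0.1345]
wrist_force: [7.9, -7.8, 10.8]
width: 0.0136
position: [0.6003, 0.1234, 0.1325]
wrist_force: [7.3, -9.4, 9.9]
width: 0.0139
```

View pics/o5.png

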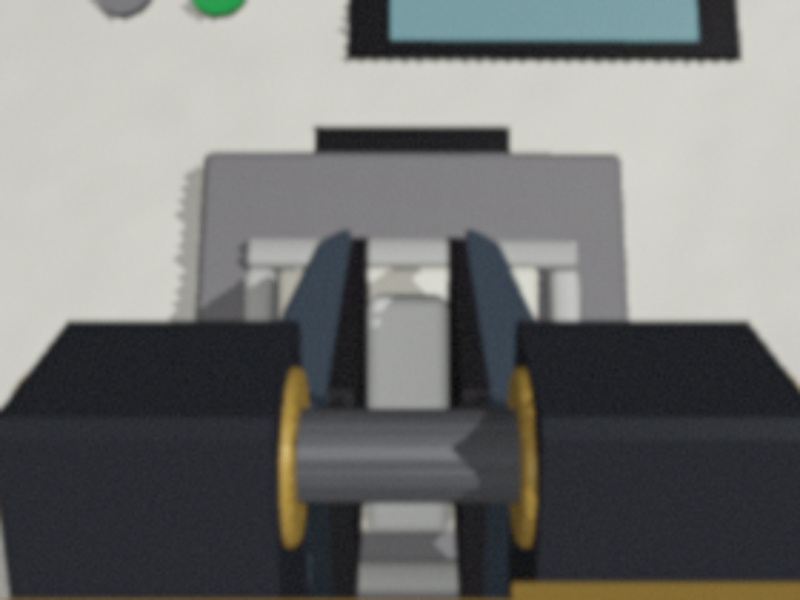

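```bash
(python3 -m pendant '[{"x":0,"y":0,"z":-1.5,"yaw":0,"hand":1}]'
python3 -m pendant '[{"x":0,"y":0,"z":-1.5,"yaw":0,"hand":1}]';python3 -m pendant '[{"x":0,"y":0,"z":-1.5,"yaw":0,"hand":1}]') | grep -E 'pos|wrist_f|wid'
python3 - <<'E'
from rig import arm
from h import *
p,d=arm.grab_frame('wrist');np.savez('w6.npz',p=p,d=d,**arm.calibration('wrist'))
nest=np.array([.575,.1335,.1202]);az=np.radians(155.8);c,s=np.cos(az),np.sin(az)
ex=np.array([c*.866,s*.866,.5]);ey=np.array([-s,c,0]);n=np.cross(ex,ey)
_,w=cloud('w6');q=(w-nest)@np.c_[ex,ey,n]*1000
# samples: bar column strip, crop (410,y) -> px 283.5
for v in range(232,345,6):
    for u in (283,): print(v,q[v,u].round(1),p[v,u])
for v in range(236,262,4): print('side',v,q[v,328].round(1),q[v,240].round(1))
E
```

```text
position: [0.6003, 0.1234, 0.131]
wrist_force: [7.2, -8.6, 9.9]
width: 0.014
position: [0.6003, 0.1234, 0.1296]
wrist_force: [6.2, -9.5, 13.4]
width: 0.0135
position: [0.6003, 0.1235, 0.1283]
wrist_force: [5.2, -7.0, 15.1]
width: 0.0136
232 [-38.5   0.1  -0.5] [130 129 131]
238 [-34.2   0.1   4.2] [172 173 169]
244 [-30.9   0.1   3. ] [166 167 164]
250 [-26.5   0.1   9.8] [158 156 147]
256 [-21.    0.   28.8] [154 155 152]
262 [-18.   0.  29.] [155 156 154]
268 [-15.    0.   29.4] [155 156 154]
274 [-12.1   0.   29.7] [155 156 153]
280 [-9.2  0.  30.7] [154 156 153]
286 [-6.4  0.1 28.5] [156 156 154]
292 [-3.6  0.1 29.3] [135 136 135]
298 [ -0.5  -0.2 117.9] [81 83 85]
304 [  0.9  -0.2 118. ] [ 98  99 103]
310 [  2.2  -0.2 118.8] [112 113 115]
316 [  3.6  -0.2 117.4] [93 94 97]
322 [  5.1  -0.2 116.6] [71 71 75]
328 [13.1  0.1 28.1] [157 158 156]
334 [16.   0.1 25.9] [145 145 141]
340 [21.4  0.2  0.7] [104 104 100]
side 236 [-36.2  26.5  -0.3] [-35.4 -24.7   3.3]
side 240 [-33.   25.8   4.6] [-32.7 -24.4   5.5]
side 244 [-30.8  25.8   3.9] [-30.6 -24.4   4.6]
side 248 [-29.1  26.3  -0.6] [-27.5 -23.7  10. ]
side 252 [-26.8  26.2  -0.4] [-25.3 -23.6   9.9]
side 256 [-24.7  26.4  -2. ] [-23.1 -23.5  10.5]
side 260 [-22.1  26.    0.1] [-15.6 -17.5  61.1]
```

The tile lies nearly parallel to the deck but about 2 mm downhill of centre and about 2 mm high at its lower edge. I'll nudge it uphill and press it down.

```bash
(python3 -m pendant '[{"x":-2,"y":0.9,"z":2,"yaw":0,"hand":1},{"x":-1,"y":0.4,"z":0,"yaw":0,"hand":1}]'
python3 -m pendant '[{"x":0,"y":0,"z":-1.5,"yaw":0,"hand":1}]';python3 -m pendant '[{"x":0,"y":0,"z":-1.5,"yaw":0,"hand":1}]';python3 -m pendant '[{"x":0,"y":0,"z":-1,"yaw":0,"hand":1}]') | grep -E 'pos|wrist_f|wid'
cat > l2.py <<'E'
from rig import arm
from h import *
p,d=arm.grab_frame('wrist');np.savez('w6.npz',p=p,d=d,**arm.calibration('wrist'))
nest=np.array([.575,.1335,.1202]);az=np.radians(155.8);c,s=np.cos(az),np.sin(az)
ex=np.array([c*.866,s*.866,.5]);ey=np.array([-s,c,0]);n=np.cross(ex,ey)
_,w=cloud('w6');q=(w-nest)@np.c_[ex,ey,n]*1000
for v in range(238,345,3):
    if q[v,283][2]<50: print(v,q[v,283].round(1), q[v,240].round(1))
E
python3 l2.py
```

```text
position: [0.5977, 0.125, 0.13]
wrist_force: [11.7, -7.6, 6.0]
width: 0.0137
position: [0.5976, 0.125, 0.1287]
wrist_force: [9.3, -7.5, 11.0]
width: 0.0139
position: [0.5976, 0.125, 0.1276]
wrist_force: [-0.1, -6.5, 36.0]
width: 0.014
position: [0.5976, 0.125, 0.1275]
wrist_force: [-1.5, -7.8, 39.7]
width: 0.0134
238 [-31.3  -0.3   5.6] [-31.3 -24.6   5.1]
241 [-29.9  -0.3   3.4] [-29.8 -24.7   3.7]
244 [-28.6  -0.3   0.9] [-28.7 -25.1  -0.6]
247 [-25.9  -0.3   7.9] [-25.7 -24.    8.2]
250 [-24.3  -0.3   7.1] [-24.2 -24.1   7.4]
253 [-20.1  -0.3  27.3] [-22.5 -24.    7.5]
256 [-18.7  -0.3  26.6] [-20.8 -23.9   7.7]
259 [-17.1  -0.3  27.1] [-14.  -18.2  55.7]
262 [-15.5  -0.3  28.7] [-12.3 -17.7  59.9]
265 [-14.   -0.3  29.3] [ -6.4 -11.7 110.9]
268 [-12.7  -0.3  27.8] [ -5.6 -11.6 111.2]
271 [-11.2  -0.3  27.5] [ -4.6 -11.3 114.2]
274 [-9.8 -0.3 27.6] [ -3.8 -11.2 114.9]
277 [-8.3 -0.3 27.7] [ -3.  -10.9 116.9]
280 [-6.9 -0.3 27.6] [ -2.2 -10.7 118.3]
283 [-5.4 -0.3 28.4] [ -1.5 -10.8 117.4]
286 [-4.1 -0.3 27.1] [ -0.9 -10.8 117. ]
289 [-2.6 -0.3 27.5] [-1.000e-01 -1.070e+01  1.175e+02]
292 [-1.2 -0.3 27.7] [  0.6 -10.5 119.1]
328 [15.3 -0.2 27.2] [  8.7 -10.4 117.7]
331 [16.7 -0.2 27.5] [  9.2 -10.2 119.4]
334 [18.2 -0.2 25.7] [ 10.1 -10.5 116.8]
337 [21.1 -0.2  9. ] [ 10.7 -10.4 117.2]
340 [22.7 -0.1  7.4] [ 11.7 -10.7 114.2]
343 [25.1 -0.1 -0.9] [ 12.4 -10.8 113.3]
```

It is seated: plate top 7.5–8 mm and bar 27.5 mm, both parallel to the nest. I'll release and retreat downhill.

```bash
python3 -m pendant '[{"x":0,"y":0,"z":1.5,"yaw":0,"hand":1},{"x":0,"y":0,"z":0,"yaw":0,"hand":0.9},{"x":0,"y":0,"z":0,"yaw":0,"hand":0.75},{"x":0,"y":0,"z":0,"yaw":0,"hand":0.6},{"x":0,"y":0,"z":0,"yaw":0,"hand":0.6},{"x":2,"y":-1,"z":6,"yaw":0,"hand":0.6},{"x":6,"y":-3,"z":15,"yaw":0,"hand":0.6},{"x":15,"y":-7,"z":25,"yaw":0,"hand":0.6},{"x":35,"y":-16,"z":25,"yaw":0,"hand":0.6},{"x":35,"y":-16,"z":25,"yaw":0,"hand":1}]'
python3 -m pendant '[{"x":50,"y":-23,"z":25,"yaw":0,"hand":1},{"x":50,"y":-30,"z":25,"yaw":0,"hand":1},{"x":0,"y":-50,"z":25,"yaw":0,"hand":1},{"x":0,"y":-50,"z":0,"yaw":0,"hand":1},{"x":0,"y":0,"z":0,"yaw":0,"hand":1}]'
python3 - <<'E'
from rig import arm
from h import *
nest=np.array([.575,.1335,.1202]);az=np.radians(155.8);c,s=np.cos(az),np.sin(az)
ex=np.array([c*.866,s*.866,.5]);ey=np.array([-s,c,0]);n=np.cross(ex,ey)
o=[]
for nm in ['scene','top']:
    p,d=arm.grab_frame(nm);np.savez(nm+'7.npz',p=p,d=d,**arm.calibration(nm));o.append(p)
    _,w=cloud(nm+'7');q=(w-nest)@np.c_[ex,ey,n]*1000
    m=(abs(q[...,0])<30)&(abs(q[...,1])<30)&(q[...,2]>5.5)&(q[...,2]<35)
    Q=q[m];B=Q[Q[:,2]>22];T=Q[Q[:,2]<12]
    A=np.c_[T[:,:2],np.ones(len(T))];print(nm,'plate fit',np.linalg.lstsq(A,T[:,2],rcond=None)[0] if len(T)>3 else '',len(T),len(B),np.percentile(T,[2,98],0),np.percentile(B,[2,98],0))
a=cv2.resize(o[0][220:370,230:430][:,:,::-1],(400,300));b=cv2.resize(o[1][110:260,70:270][:,:,::-1],(400,300));cv2.imwrite('pics/o7.png',np.hstack([a,b]))
E
```

```text
time: 13.6
position: [0.6882, 0.0823, 0.2231]
tool_rot: [-0.0, 0.978, -0.208, -0.0]
wrist_force: [0.6, 0.1, -0.4]
width: 0.029
gripper_force: 0.0
time: 14.22
position: [0.7866, -0.074, 0.2964]
tool_rot: [0.0, 0.978, -0.21, -0.0]
wrist_force: [-0.2, 0.2, -0.5]
width: 0.0005
gripper_force: 0.0
scene plate fit [-1.42433174e-03 -8.23409935e-03  8.34095256e+00] 447 157 [[-28.20969916 -26.83826001   5.82424943]
 [ 28.67235306  28.69019786  11.22743086]] [[-18.39791723  -9.16670984  22.56220389]
 [ 19.99875591   3.97136884  31.33815952]]Traceback (most recent call last):
  File "<stdin>", line 11, in <module>
    return _quantile_unchecked(
        a, q, axis, out, overwrite_input, method, keepdims, weights)
    return _ureduce(a,
                    func=_quantile_ureduce_func,
    ...<5 lines>...
                    overwrite_input=overwrite_input,
                    method=method)
    r = func(a, **kwargs)
    result = _quantile(arr,
                       quantiles=q,
    ...<2 lines>...
                       out=out,
                       weights=wgt)
    slices_having_nans = np.isnan(arr[-1, ...])
                                  ~~~^^^^^^^^^
IndexError: index -1 is out of bounds for axis 0 with size 0
```

The tile is flat (plate slopes of 0.001 and 0.008, top 8.3 mm above the floor). Now I'll go over the cover and down behind it.

```bash
python3 -m pendant '[{"x":0,"y":0,"z":50,"yaw":0,"hand":1},{"x":-30,"y":24,"z":20,"yaw":0,"hand":1},{"x":-40,"y":32,"z":0,"yaw":0,"hand":1},{"x":-40,"y":32,"z":0,"yaw":0,"hand":1},{"x":-40,"y":32,"z":0,"yaw":0,"hand":1},{"x":-40,"y":32,"z":0,"yaw":0,"hand":1},{"x":-40,"y":32,"z":0,"yaw":0,"hand":1},{"x":-40,"y":32,"z":0,"yaw":0,"hand":1},{"x":-40,"y":32,"z":0,"yaw":0,"hand":1},{"x":-12,"y":10,"z":0,"yaw":0,"hand":1}]'
python3 -m pendant '[{"x":0,"y":0,"z":0,"yaw":0,"hand":1},{"x":0,"y":0,"z":0,"yaw":0,"hand":1}]'
```

```text
time: 15.58
position: [0.4622, 0.1904, 0.3671]
tool_rot: [-0.0, 0.978, -0.206, -0.0]
wrist_force: [-0.3, -0.7, 0.7]
width: -0.0001
gripper_force: 0.0
time: 15.82
position: [0.4656, 0.1879, 0.3666]
tool_rot: [0.0, 0.978, -0.208, 0.0]
wrist_force: [-0.5, -0.2, 0.0]
width: 0.0006
gripper_force: 0.0
```

```bash
python3 -m pendant '[{"x":-2,"y":-4,"z":-40,"yaw":0,"hand":1},{"x":0,"y":0,"z":-40,"yaw":0,"hand":1},{"x":0,"y":0,"z":-20,"yaw":0,"hand":1},{"x":0,"y":0,"z":0,"yaw":0,"hand":1},{"x":8,"y":-3.6,"z":0,"yaw":0,"hand":1},{"x":7,"y":-3.2,"z":0,"yaw":0,"hand":1}]'
python3 -m pendant '[{"x":7,"y":-3.2,"z":0,"yaw":0,"hand":1},{"x":7,"y":-3.2,"z":1,"yaw":0,"hand":1}]'
python3 -m pendant '[{"x":10,"y":-4.5,"z":1,"yaw":0,"hand":1},{"x":10,"y":-4.5,"z":1,"yaw":0,"hand":1}]'
```

```text
time: 16.58
position: [0.4794, 0.177, 0.2677]
tool_rot: [-0.0, 0.978, -0.208, 0.001]
wrist_force: [0.1, -0.7, 0.1]
width: 0.0006
gripper_force: 0.0
time: 16.82
position: [0.4925, 0.1706, 0.268]
tool_rot: [-0.0, 0.978, -0.208, 0.0]
wrist_force: [-2.2, 1.8, 2.2]
width: 0.0005
gripper_force: 1.5
time: 17.08
position: [0.5127, 0.1615, 0.2698]
tool_rot: [-0.0, 0.978, -0.208, 0.0]
wrist_force: [-1.2, 1.8, -0.1]
width: 0.0003
gripper_force: 0.9
```

```bash
python3 -m pendant '[{"x":12.5,"y":-5.6,"z":-1,"yaw":0,"hand":1},{"x":12.5,"y":-5.6,"z":-2,"yaw":0,"hand":1},{"x":12.5,"y":-5.6,"z":-4,"yaw":0,"hand":1}]'
python3 -m pendant '[{"x":10.6,"y":-4.8,"z":-5,"yaw":0,"hand":1},{"x":10.6,"y":-4.8,"z":-7,"yaw":0,"hand":1},{"x":10.6,"y":-4.8,"z":-9,"yaw":0,"hand":1}]'
python3 -m pendant '[{"x":7.6,"y":-3.4,"z":-10,"yaw":0,"hand":1},{"x":7.6,"y":-3.4,"z":-10.5,"yaw":0,"hand":1},{"x":7.6,"y":-3.4,"z":-11.5,"yaw":0,"hand":1}]'
```

```text
time: 17.45
position: [0.5504, 0.1445, 0.2623]
tool_rot: [0.0, 0.978, -0.208, -0.0]
wrist_force: [-2.7, 1.0, 0.1]
width: 0.0006
gripper_force: 0.9
time: 17.82
position: [0.582, 0.1303, 0.2412]
tool_rot: [-0.0, 0.978, -0.208, 0.0]
wrist_force: [-1.8, 0.9, 0.5]
width: 0.0004
gripper_force: 0.8
time: 18.2
position: [0.6045, 0.1203, 0.209]
tool_rot: [-0.0, 0.978, -0.208, -0.0]
wrist_force: [-1.2, 0.6, 2.1]
width: 0.0006
gripper_force: 0.8
```

```bash
python3 -m pendant '[{"x":4,"y":-1.8,"z":-9,"yaw":0,"hand":1},{"x":4,"y":-1.8,"z":-9,"yaw":0,"hand":1},{"x":4,"y":-1.8,"z":-8,"yaw":0,"hand":1}]'
python3 -m pendant '[{"x":4.6,"y":-2,"z":-9,"yaw":0,"hand":1},{"x":4.6,"y":-2,"z":-9,"yaw":0,"hand":1},{"x":4.6,"y":-2,"z":-9,"yaw":0,"hand":1}]'
python3 -m pendant '[{"x":3,"y":-1.4,"z":-7,"yaw":0,"hand":1},{"x":2,"y":-1,"z":-6,"yaw":0,"hand":1}]'
```

```text
time: 18.58
position: [0.616, 0.115, 0.183]
tool_rot: [0.0, 0.978, -0.208, -0.0]
wrist_force: [-0.8, 0.5, 2.3]
width: 0.0004
gripper_force: 0.9
time: 18.95
position: [0.6302, 0.1089, 0.1561]
tool_rot: [-0.0, 0.978, -0.208, 0.0]
wrist_force: [-0.5, -0.7, 2.8]
width: 0.0003
gripper_force: 0.8
time: 19.2
position: [0.6352, 0.1065, 0.1435]
tool_rot: [-0.0, 0.978, -0.208, 0.0]
wrist_force: [-1.1, 1.4, 7.6]
width: 0.0005
gripper_force: 2.9
```

```bash
(python3 -m pendant '[{"x":1,"y":-0.5,"z":-3,"yaw":0,"hand":1},{"x":0,"y":0,"z":-3,"yaw":0,"hand":1}]'
python3 -m pendant '[{"x":0,"y":0,"z":-2,"yaw":0,"hand":1}]';python3 -m pendant '[{"x":-0.5,"y":0.2,"z":-2,"yaw":0,"hand":1}]';python3 -m pendant '[{"x":-0.5,"y":0.2,"z":-2,"yaw":0,"hand":1}]') | grep -E 'pos|wrist_f'
```

```text
position: [0.6363, 0.1061, 0.1378]
wrist_force: [-0.6, 0.8, 1.8]
position: [0.6359, 0.1061, 0.1355]
wrist_force: [0.1, -0.4, 1.6]
position: [0.6355, 0.1063, 0.1336]
wrist_force: [-0.4, -0.5, 1.5]
position: [0.635, 0.1065, 0.1316]
wrist_force: [0.9, -0.8, 3.4]
```

```bash
(python3 -m pendant '[{"x":-0.5,"y":0.2,"z":-1.5,"yaw":0,"hand":1}]';python3 -m pendant '[{"x":-0.5,"y":0.2,"z":-1.5,"yaw":0,"hand":1}]';python3 -m pendant '[{"x":-0.5,"y":0.2,"z":-1,"yaw":0,"hand":1}]') | grep -E 'pos|wrist_f'
```

```text
position: [0.635, 0.1067, 0.1306]
wrist_force: [1.1, -1.2, 12.2]
position: [0.6349, 0.1068, 0.1298]
wrist_force: [0.2, -2.5, 20.3]
position: [0.6348, 0.1069, 0.1294]
wrist_force: [0.3, -3.3, 24.4]
```

It is at the stop, the same depth as before. I'll let go, back off and check.

```bash
python3 -m pendant '[{"x":3,"y":-1.3,"z":6,"yaw":0,"hand":1},{"x":10,"y":-5,"z":20,"yaw":0,"hand":1},{"x":30,"y":-14,"z":40,"yaw":0,"hand":1},{"x":30,"y":-40,"z":30,"yaw":0,"hand":1},{"x":20,"y":-55,"z":15,"yaw":0,"hand":1},{"x":0,"y":-60,"z":0,"yaw":0,"hand":1},{"x":0,"y":-50,"z":0,"yaw":0,"hand":1},{"x":0,"y":0,"z":0,"yaw":0,"hand":1},{"x":0,"y":0,"z":0,"yaw":0,"hand":1},{"x":0,"y":0,"z":0,"yaw":0,"hand":1}]'
python3 -m pendant '[{"x":0,"y":0,"z":0,"yaw":0,"hand":1},{"x":0,"y":0,"z":0,"yaw":0,"hand":1},{"x":0,"y":0,"z":0,"yaw":0,"hand":1},{"x":0,"y":0,"z":0,"yaw":0,"hand":1},{"x":0,"y":0,"z":0,"yaw":0,"hand":1},{"x":0,"y":0,"z":0,"yaw":0,"hand":1},{"x":0,"y":0,"z":0,"yaw":0,"hand":1},{"x":0,"y":0,"z":0,"yaw":0,"hand":1}]'
python3 - <<'E'
from rig import arm
from h import *
p,d=arm.grab_frame('scene');np.savez('s8.npz',p=p,d=d,**arm.calibration('scene'))
cv2.imwrite('pics/o8.png',p[:,:,::-1])
p,w=cloud('s8');r,g,b=p[...,0],p[...,1],p[...,2]
m=(r>150)&(g>100)&(b<80);print('dot',m.sum(),w[m].mean(0))
m=(b>120)&(r<50)&(g<90);P=w[m];c=np.median(P,0)
Q=P[abs((P-c)@np.array([.456,-.205,.866]))<.006];nn=np.linalg.svd(Q-Q.mean(0),full_matrices=False)[2][2];print(len(Q),len(P),np.degrees(np.arccos(abs(nn[2]))))
E
```

```text
time: 21.45
position: [0.7264, -0.1168, 0.2386]
tool_rot: [-0.0, 0.978, -0.207, -0.0]
wrist_force: [0.1, 1.0, -0.3]
width: 0.0001
gripper_force: 0.0
time: 22.45
position: [0.7264, -0.1182, 0.2387]
tool_rot: [0.0, 0.978, -0.208, 0.0]
wrist_force: [0.1, -0.3, -0.6]
width: 0.0002
gripper_force: 0.0
dot 0 [nan nan nan]<stdin>:6: RuntimeWarning: Mean of empty slice.
  ret = um.true_divide(
<stdin>:8: RuntimeWarning: Mean of empty slice.
Traceback (most recent call last):
IndexError: index 2 is out of bounds for axis 0 with size 0
```

View pics/o8.png

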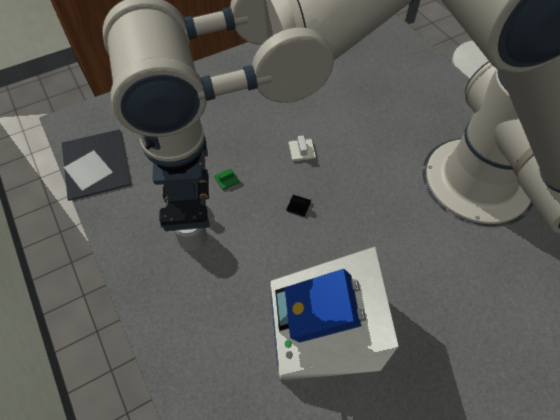

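The cover is shut again, with the dot at (298,309) as at the start. It has stayed shut for 2 s with nothing touching it, and the bystanders are where they were. I'll hand in.

```bash
python3 -c "
from rig import arm
print(arm.finish_job())"
```

```text
the job is handed in; nothing more can be done
None
```

The job is handed in at about 22 s: the cover was pressed and sprang open, the white tile sits flat in the nest, and the cover is pressed shut and has stayed latched. The last picture shows the black tile still in place; the tin and bottle are partly or wholly hidden by the arm there, but the robot never came near either.

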